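# Wind the fan timer and hold the extraction gate half open

## Robot

A 7-joint arm with a two-finger parallel gripper is mounted at the origin on the work surface. World frame = base frame: x ahead of the robot, y to its left, z up, the work surface at z = 0. Lengths are in m, angles in rad, forces in N, time in s.
With the tool pointing down it reaches from about 0.4 to 0.875 m from the base axis. Payload 19.3 kg.
Tool frame: the origin (TCP) lies midway between the tips of the shut fingers; the grasp point (between the pads) lies 19 mm behind it; x points along the fingers, y is the direction in which the jaws open and shut, and the axes are right-handed (so a half turn about x gives the same grasp; the last joint's range is limited). The gripper opens to 85 mm and grips with 20 to 120 N. Pads are 22 mm wide; open, the fingers measure 114 mm over their backs; the gripper's body (76 mm by 85 mm) begins 54 mm behind the grasp point. The pads swing forward as they close: fully open they stand 13 mm farther back than shut.
Start: joints at [-1.336, 0.521, -0.036, 1.599, 0.021, 1.021, -0.113], TCP at [0.188, 0.596, 0.231] pointing down, gripper open.
Joint ranges: [-2.91, 2.91], [-0.3, 2.13], [-1.5, 1.42], [0.17, 2.43], [-1.26, 4.41], [0.16, 1.93], [-2.52, 2.52]. Speed limits (rad/s): [1.89, 1.89, 2.39, 2.39, 3.01, 3.01, 3.01].

## Interface

Orientations are given as [roll, pitch, yaw] about the fixed x, y, z axes, in that order (R = Rz(yaw) Ry(pitch) Rx(roll)).
In Python, from workcell import telemetry, vision, workorder gives the robot as it stands. The module is installed in compiled form; this text tells all that it offers.
- The arm moves only by the tool play_rows, never from a script. Its argument "deltas" is a list of rows, each a list of 7 numbers: the shift along the world's x, y, z in mm, then the turn, a rotation vector about the world's x, y, z in degrees, then the finger opening in mm, from 0 to 85.4. In form: [[x, y, z, wx, wy, wz, jaw], ...]. A call has 1 to 8 rows; each row shifts and turns the commanded pose from where the row before left it; what a row does not reach is not made up. A row lasts 1/8 s, in which the tool goes at most 62.5 mm and 10.7 degrees, less where a joint would pass 70% of its speed; a pose out of reach is approached as far as the arm can. A call with a gripper value outside its range is refused whole. The fingers move at their own pace and stop on an object; "grip_force" is the grip in N (left out, the last holds). Time passes only in rows, so rows that do not move let the fingers close. It gives the time, the measured TCP pose, the force and the opening at its end, in the units of the state.
- telemetry.observe(): the state, without advancing time (a new reading comes with each control period).
- vision.grab_frame(name): name is "scene" or "side" or "wrist"; returns the picture (384x512x3 uint8, red, green, blue); there is no depth.
- vision.camera_info(name): a dict with "mtx" (3x3 intrinsics, pixels), "rvec" (rotation vector, rad) and "tvec" (3), from world to camera coordinates, as OpenCV has them. Camera axes: x right, y down, z forward; pixel columns grow to the right and rows downward; lengths in m; the calibration is good to about 2 mm. The wrist camera is an equidistant fisheye: a pixel r from the principal point sees the ray r / f radians off the axis. A picture is of the moment at which its call begins: read the wrist's pose just before it. camera_info takes no time and is no camera call; for the wrist camera it gives the pose at the moment of the call.
- workorder.job_done(): hands the job in, once; it reports no verdict.
The state is a dict: "clock": time; "qpos": joint angles; "qd": joint speeds; "joint_efforts": joint torques, N m; "position": TCP position; "tool_rot": TCP orientation; "force": force on the tool from outside, world axes, zero at the start; "moment": the same for the moment, N m; "grip_width": finger opening in m.
Only numpy, scipy, OpenCV 4.12 (cv2) and the standard library are available. Lean on these libraries where they do the work, as an engineer would, in place of code of your own. Each camera call takes 0.05 s, during which the arm holds its last target. There are 200 camera calls.

## Task

Get the bench extraction inlet ready for an airflow reading: with its slide gate still shut, first wind the fan's spring timer clockwise all the way to its stop, in several part turns. Then pull the gate out by its upright handle until it is half open and finish while still holding it there, fingers on the handle, since its springs shut it when let go. Leave the other things on the bench where they are.

Things in the scene. Friction and masses are not known exactly. Their poses are not given: they have to be found in the camera images.
- inlet: Bench extraction inlet, bolted down: galvanised duct stub, 100 mm bore, with a level slide gate. Origin on the bench under the bore's centre; z up. Two guide rails (144 mm over both, tops 91 mm high) run along its own -x to an end bar 253 mm out; the blade is pulled out along -x. An 18 mm spring tube, top 105 mm high, lies 82 mm either side of the centre line, x -64 to 85 mm.
- bell_lip (a point): Centre of the inlet's bell mouth, straight above the bore, at the height of its lip (127 mm; lip 140 mm across). Looking down into it, the steel blade hides the whole bore when shut and half of the dark bore when half open.
- half_mark (a point): Thick black half-open mark on the white strip on top of the guide rail at the inlet's +y side (the other rail has one too), 92 mm high, 190 mm from the bore axis along the inlet's -x. Thin marks 50 mm either side of it mean shut and fully open. A small index point on the gate's cross yoke stands at the half mark when the gate is half open.
- gate_blade (a joint): How far the gate blade is pulled out along the inlet's -x, m: 0 = shut, 0.050 = half open, 0.100 = fully open (stop). Two springs pull it shut: about 4 N at 0, 10 N at half, 17 N fully open, plus about 1 N of friction. It runs shut when let go.
- pull_handle: Upright round black handle on the gate blade, 24 mm diameter (head 27 mm), from 92 to 156 mm above the bench; it slides with the blade and revolves freely on its pin. Origin at its foot on its axis: in the inlet's frame x = -130 mm less the pull, y = 0. A cross yoke (184 mm wide, top 100 mm high) passes under it. Above 105 mm only the bell mouth is near: 48 mm from the handle when shut.
- handle_grip (a point): Point on the handle's axis to grip, 132 mm above the bench (24 mm below the handle's top).
- timer_box: Light grey steel box 110 x 110 x 58 mm of the fan's spring-wound run timer, bolted down. Origin under its centre on the bench; z up. Its conduit leaves at its own +x side, 105 mm from the centre at most. Round dial plate with tick marks on top.
- fan_timer (a joint): Angle wound on the timer knob, rad: 0 = run down, 4.20 = fully wound, against its stop. It is wound clockwise seen from above and stays where it is left (far too slow a run-down to notice). Torque needed about 0.15 N m run down, rising to 0.24 N m fully wound.
- knob_grip (a point): Point on the timer knob's axis at the height to grip, 86 mm above the bench. The knob is a round fluted black cylinder, 46 mm diameter (52 mm skirt in its lowest 5 mm), from 62 to 98 mm above the bench, with a white pointer line on top; the dial around it is flat, 60 mm high. It can be gripped across any diameter and turns about its upright axis.
- couplant: Bystander: closed couplant squeeze bottle, 58 mm diameter with a tapered nozzle, 165 mm tall, 0.25 kg; origin under its centre.
- pipe_piece: Bystander: coated pipe test piece, 110 mm diameter and 200 mm long along its own y, on a steel saddle, 130 mm high, 3.5 kg; origin under its centre.
- flaw_detector: Bystander: portable flaw detector, 240 mm wide along its own y, 130 mm deep, 180 mm high, 1.6 kg; origin under its base.
- air_meter: Bystander: handheld vane air meter lying flat, 221 mm long along its own x, 72 mm wide, 26 mm high, 0.22 kg; origin under it, 125 mm from the handle end.
There are look-alikes about, which are no part of the job. Several things have the shape of the timer_box; the one meant has the colours described above.

How it is judged:
By the outcome, as a careful person would: the job done as asked, in the order asked, and still so for the second after the job is handed in, while the arm keeps its last pose, push and grip.
It also fails if it takes over 54 s, if anything falls off the work surface, if the arm or the gripper's body presses on something with over 40 N, if the wrist force passes 120 N, or if a joint passes its speed limit or range.

## Working session

There is one attempt and no reset: what is moved stays moved. The work goes in short steps, Python scripts to look and compute and a tool call to move; the robot and the scene stay as the last step left them, time stands still between calls to the robot, and variables do not carry over. Pictures are saved under pics/ and viewed, about 8 in all and at most 12, crops included, and the job is handed in when it is done.

Besides the shell and the picture viewer there is one more tool, called after "Emit:" in YAML: its name, and indented under it one key for each argument. play_rows: Moves the arm, as the interface text tells. Its arguments: {"type":"object","properties":{"deltas":{"type":"array","items":{"type":"array","items":{"type":"number"}}},"grip_force":{"type":"number"}},"required":["deltas"]}

```bash
mkdir -p pics; cat > h.py <<'E'
import numpy as np, cv2
from workcell import telemetry, vision, workorder
def cam(n):
    c=vision.camera_info(n); R=cv2.Rodrigues(np.array(c["rvec"],float))[0]; t=np.array(c["tvec"],float).ravel()
    return np.array(c["mtx"]),R,t
def ray(n,u,v,c=None):
    K,R,t=c or cam(n)
    x=(u-K[0,2])/K[0,0]; y=(v-K[1,2])/K[1,1]
    if n=="wrist":
        r=np.hypot(x,y); s=np.sin(r)/r if r>1e-9 else 1; d=np.array([x*s,y*s,np.cos(r)])
    else: d=np.array([x,y,1.])
    d=R.T@d; return -R.T@t, d/np.linalg.norm(d)
def onz(n,u,v,z,c=None):
    o,d=ray(n,u,v,c); return o+d*(z-o[2])/d[2]
def tri(rs):
    A=0;b=0
    for o,d in rs:
        P=np.eye(3)-np.outer(d,d); A=A+P; b=b+P@o
    p=np.linalg.solve(A,b); return p,[np.linalg.norm((np.eye(3)-np.outer(d,d))@(p-o)) for o,d in rs]
def proj(n,p,c=None):
    K,R,t=c or cam(n); q=R@np.array(p)+t
    if n=="wrist":
        r=np.hypot(q[0],q[1]); th=np.arctan2(r,q[2]); q=np.array([q[0]/r*th,q[1]/r*th,1]) if r>1e-9 else np.array([0,0,1.])
    else: q=q/q[2]
    return K[0,0]*q[0]+K[0,2],K[1,1]*q[1]+K[1,2]
def save(n,f):
    c=cam(n); im=vision.grab_frame(n); cv2.imwrite(f"pics/{f}.png",im[:,:,::-1]); np.savez(f"pics/{f}.npz",K=c[0],R=c[1],t=c[2]); return im
def ldc(f):
    d=np.load(f"pics/{f}.npz"); return d["K"],d["R"],d["t"]
E
python3 - <<'E'
from h import *
a=[save(n,n+"0") for n in("scene","side","wrist")]
s=telemetry.observe(); print({k:np.round(v,3) for k,v in s.items()})
for n in("scene","side","wrist"):
    K,R,t=cam(n); print(n,K[0,0],K[:2,2],-R.T@t,R[2])
E
```

```text
{'clock': np.float64(0.15), 'qpos': array([-1.336,  0.522, -0.036,  1.6  ,  0.021,  1.021, -0.113]), 'qd': array([-0.   , -0.002, -0.   , -0.002,  0.   ,  0.001,  0.   ]), 'joint_efforts': array([ 2.0000e-03, -9.2739e+01,  1.9810e+00, -3.7005e+01,  1.8000e-02,
        6.0000e-03, -0.0000e+00]), 'position': array([0.188, 0.596, 0.231]), 'tool_rot': array([-1.519,  1.57 , -1.824]), 'force': array([-0.551,  0.68 , -0.16 ]), 'moment': array([0.049, 0.014, 0.016]), 'grip_width': np.float64(0.086)}
scene 417.07967417015635 [247.72302112 196.71452912] [1.27115802 0.23851688 1.14012979] [-0.54409143 -0.18885963 -0.81749407]
side 359.96633436909656 [257.41566517 184.5078697 ] [ 0.13301005 -0.75914707  0.75800165] [ 0.41620872  0.6811679  -0.60231271]
wrist 297.3186396354542 [257.28374861 187.64011583] [0.11224878 0.61781948 0.37341784] [ 0.29648991 -0.09374607 -0.9504238 ]
```

View pics/scene0.png

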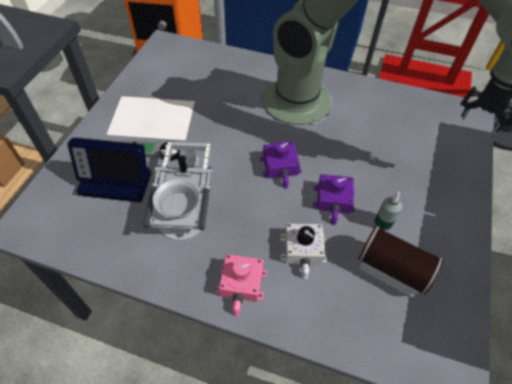

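View pics/side0.png

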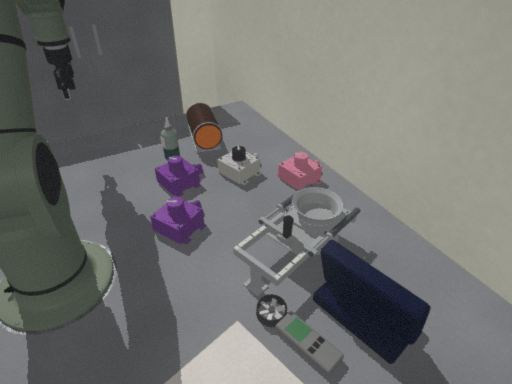

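View pics/wrist0.png

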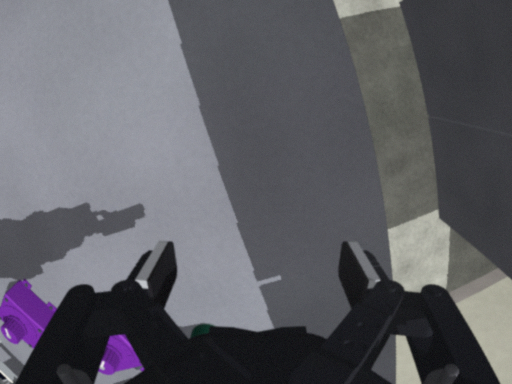

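The scene view has the light grey timer with its black knob at (306,235), and the bell at (177,197). In the side view the knob is at (239,154), the handle at (288,226) and the bell at (317,205). Next I'll enlarge both areas.

```bash
python3 - <<'E'
import cv2, numpy as np
a=cv2.imread("pics/scene0.png");b=cv2.imread("pics/side0.png")
f=lambda im,x,y,w,h:cv2.resize(im[y:y+h,x:x+w],(400,300),interpolation=cv2.INTER_CUBIC)
# scale 5: 80x60 ; scale 4:100x75 ; 
o=np.vstack([np.hstack([f(a,270,210,80,60),f(b,200,140,80,60)]),np.hstack([f(a,130,135,100,75),f(b,230,180,133,100)])])
cv2.imwrite("pics/crop1.png",o)
E
```

```text
(no output)
```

View pics/crop1.png

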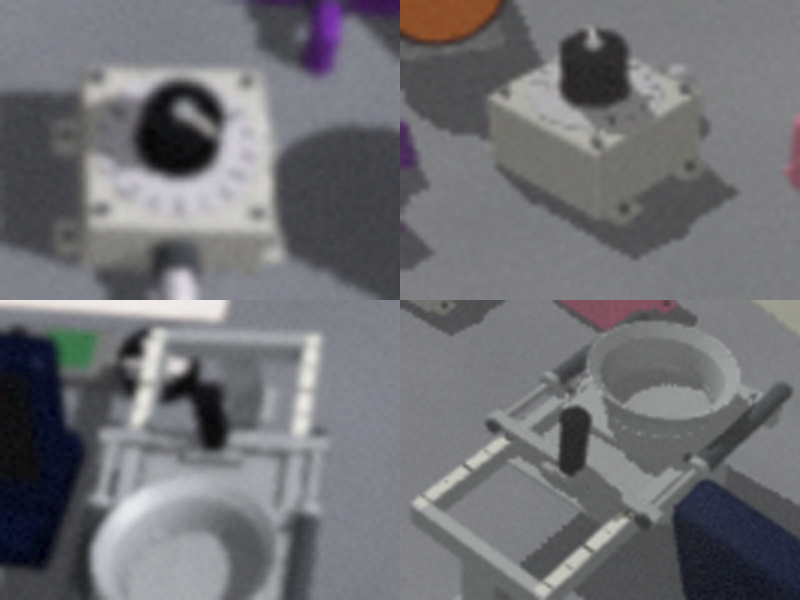

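```bash
python3 - <<'E'
from h import *
P={}
for k,a,b in [("knobtop",(306,234.2),(238.8,149)),("htop",(182.2,157),(288.3,218)),("hfoot",(183.4,170.5),(287.7,236)),("bell",(176.5,197),(318,202.7))]:
    p,e=tri([ray("scene",*a),ray("side",*b)]); P[k]=p; print(k,p.round(4),np.round(e,4))
print("knob on .098",onz("scene",306,234.2,.098),onz("side",238.8,149,.098))
# half marks, end bar: side view rail strip points z=.092 ; scene too
f=lambda x,y:(230+(x-400)/3,180+(y-300)/3)
g=lambda x,y:(130+x/4,135+(y-300)/4)
for nm,pts,fn in(("side",[(425,497),(508,437),(545,595),(629,515)],f),("scene",[(153,340),(140,430),(315,340),(303,430)],g)):
    q=[onz(nm,*fn(*p),.092) for p in pts]
    for a,b in((0,1),(2,3)):
        d=q[b]-q[a]; print(nm,q[a].round(3),q[b].round(3),np.degrees(np.arctan2(d[1],d[0])))
d=P["bell"]-(P["htop"]+P["hfoot"])/2; print(np.linalg.norm(d[:2]),np.degrees(np.arctan2(d[1],d[0])))
# timer box corners in scene top z=.058
c=[(85,70),(262,70),(268,225),(85,225)]
for p in c: print(onz("scene",270+p[0]/5,210+p[1]/5,.058).round(3))
E
```

```text
knobtop [0.6416 0.2004 0.094 ] [0.0016 0.0016]
htop [ 0.5442 -0.2316  0.1552] [0.0025 0.0025]
hfoot [ 0.5472 -0.2336  0.0921] [0.0015 0.0015]
bell [ 0.6702 -0.1961  0.1263] [0.0023 0.0023]
knob on .098 [0.64547855 0.19962732 0.098     ] [0.63796994 0.19655128 0.098     ]
side [ 0.422 -0.201  0.092] [ 0.52  -0.174  0.092] 15.259811084439493
side [ 0.453 -0.335  0.092] [ 0.557 -0.302  0.092] 17.584474747403473
scene [ 0.463 -0.326  0.092] [ 0.555 -0.294  0.092] 19.60540341444894
scene [ 0.417 -0.198  0.092] [ 0.51  -0.17   0.092] 16.87992313344286
0.12972912953022073 16.326373960765668
[0.606 0.135 0.058]
[0.57  0.236 0.058]
[0.671 0.264 0.058]
[0.707 0.164 0.058]
```

```bash
python3 - <<'E'
from h import *
from scipy.spatial.transform import Rotation as Ro
s=telemetry.observe(); R=Ro.from_euler("xyz",s["tool_rot"]).as_matrix(); print(R.round(3))
print("jaw az",np.degrees(np.arctan2(R[1,1],R[0,1])))
print("couplant foot",onz("scene",385,226,0),"tip",tri([ray("scene",397,194),ray("side",167,119)]))
print("purple",onz("scene",336,185,.08),onz("scene",282,150,.08))
E
```

```text
[[-0.     0.3    0.954]
 [-0.001  0.954 -0.3  ]
 [-1.    -0.001  0.   ]]
jaw az 72.53546070890191
couplant foot [0.4726618  0.42584541 0.        ] tip (array([0.46380326, 0.4158021 , 0.15954049]), [np.float64(0.0002012993370866943), np.float64(0.00020129933708675805)])
purple [0.42833482 0.24240427 0.08      ] [0.34469719 0.03821651 0.08      ]
```

Emit:
play_rows:
  deltas:
    - [35, -30, 5, 0, 0, 0, 85]
    - [40, -35, 5, 0, 0, 0, 85]
    - [40, -35, 5, 0, 0, 0, 85]
    - [40, -35, 0, 0, 0, 0, 85]
    - [40, -35, 0, 0, 0, 0, 85]
    - [40, -35, 0, 0, 0, 0, 85]
    - [40, -35, 0, 0, 0, 0, 85]
    - [40, -35, 0, 0, 0, 0, 85]
  grip_force: 60

```text
clock: 1.15
position: [0.5036, 0.3199, 0.2462]
tool_rot: [-2.307, 1.571, -2.612]
force: [0.6, 1.0, 0.6]
grip_width: 0.0848
```

Emit:
play_rows:
  deltas:
    - [38, -33, -2, 0, 0, 0, 85]
    - [38, -33, -2, 0, 0, 0, 85]
    - [38, -33, -3, 0, 0, 0, 85]
    - [23, -22, -3, 0, 0, 0, 85]
    - [0, 0, 0, 0, 0, 0, 85]
    - [0, 0, 0, 0, 0, 0, 85]

```text
clock: 1.9
position: [0.6391, 0.2008, 0.236]
tool_rot: [3.136, 1.57, 2.831]
force: [1.0, -0.4, -0.6]
grip_width: 0.0849
```

```bash
python3 - <<'E'
from h import *
s=telemetry.observe(); print(s["position"],s["qpos"].round(3),s["force"])
save("wrist","w1")
for z in(.098,.062): print(proj("wrist",(.6405,.199,z)))
E
```

```text
[0.63906774 0.20077536 0.23601854] [-0.441  0.593  0.078  1.468 -0.05   1.083  0.913] [ 0.99401823 -0.39169513 -0.60130777]
(np.float64(257.3990994951179), np.float64(176.73520158043252))
(np.float64(257.37419487943646), np.float64(167.7197661015478))
```

View pics/w1.png

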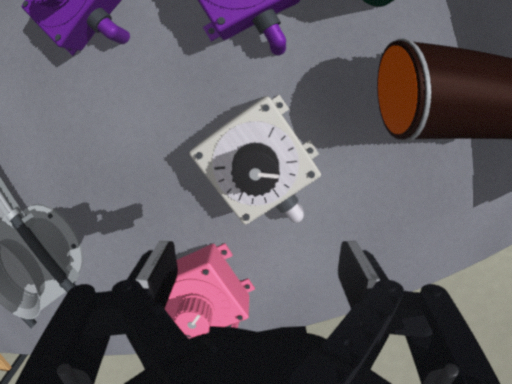

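The wrist view shows the meant timer, with its knob disc centred near (255,172) and its pointer toward the right. The next step is to fit the disc, move lower and measure it again.

```bash
cat > knob.py <<'E'
from h import *
def knob(f,pc):
    im=cv2.imread(f"pics/{f}.png"); c=ldc(f); g=im.max(2)
    m=(g<75).astype(np.uint8)*255; M=np.zeros_like(m); cv2.circle(M,tuple(int(x) for x in pc),45,255,-1); m&=M
    m=cv2.morphologyEx(m,cv2.MORPH_CLOSE,np.ones((9,9)))
    m=cv2.morphologyEx(m,cv2.MORPH_OPEN,np.ones((7,7)))
    cs=cv2.findContours(m,0,2)[0]; k=max(cs,key=cv2.contourArea); return cv2.minEnclosingCircle(k),cv2.fitEllipse(k),c
E
python3 - <<'E'
from knob import *
(p,r),e,c=knob("w1",(255,170)); print(p,r,e)
for z in(.062,.08,.098): print(z,onz("wrist",*e[0],z,c).round(4))
E
```

```text
(254.04766845703125, 169.10183715820312) 26.137405395507812 ((254.50677490234375, 168.9485626220703), (47.03761672973633, 51.588462829589844), 2.9881277084350586)
0.062 [0.6409 0.1952 0.062 ]
0.08 [0.6365 0.1967 0.08  ]
0.098 [0.6322 0.1983 0.098 ]
```

Emit:
play_rows:
  deltas:
    - [0, 0, -15, 0, 0, 5, 85]
    - [0, 0, -20, 0, 0, 5, 85]
    - [0, 0, -20, 0, 0, 5, 85]
    - [0, 0, -10, 0, 0, 5, 85]
    - [0, 0, 0, 0, 0, 5, 85]
    - [0, 0, 0, 0, 0, 5, 85]
    - [0, 0, 0, 0, 0, 0, 85]

```text
clock: 2.82
position: [0.6391, 0.2011, 0.1716]
tool_rot: [1.193, 1.57, 1.413]
force: [0.2, -0.2, 1.2]
grip_width: 0.0852
```

```bash
python3 - <<'E'
from knob import *
s=telemetry.observe(); print(s["position"],s["qpos"].round(3),s["force"])
save("wrist","w2"); q=proj("wrist",(.6405,.199,.09)); print(q)
(p,r),e,c=knob("w2",q); print(p,r,e)
for z in(.062,.08,.098): print(z,onz("wrist",*e[0],z,c).round(4))
e1=knob("w1",(255,170)); r0=ray("wrist",*e1[1][0],e1[2]); print(tri([r0,ray("wrist",*e[0],c)]))
E
```

```text
[0.6391343  0.20109632 0.1715508 ] [-0.356  0.655 -0.059  1.524  0.044  0.964  1.363] [ 0.23313459 -0.2092837   1.2472332 ]
(np.float64(257.33557999429195), np.float64(195.92913767325578))
(255.13157653808594, 187.0) 33.56490707397461 ((255.3313751220703, 186.9219512939453), (59.08134078979492, 66.60222625732422), 1.402485728263855)
0.062 [0.6423 0.1978 0.062 ]
0.08 [0.6365 0.1966 0.08  ]
0.098 [0.6308 0.1955 0.098 ]
(array([0.63669017, 0.19666857, 0.07946421]), [np.float64(2.0235005018222127e-05), np.float64(2.0235005018083793e-05)])
```

View pics/w2.png

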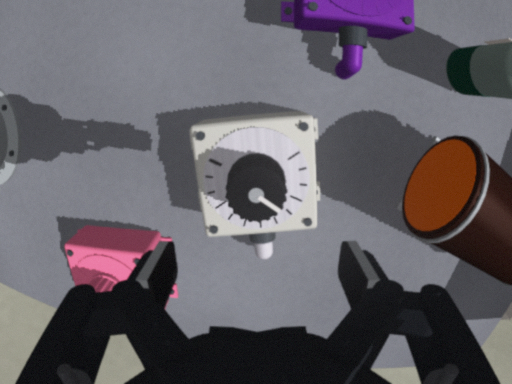

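```bash
python3 - <<'E'
from knob import *
c1,c2=ldc("w1"),ldc("w2")
print(tri([ray("wrist",255,174,c1),ray("wrist",255.5,195,c2)]),onz("wrist",255,174,.098,c1),onz("wrist",255.5,195,.098,c2))
# pointer direction world az in w2, and dial (w1)
for f,c,a,b in(("w1",c1,(255,174),(280,177)),("w2",c2,(255.5,195),(278,211))):
    d=onz("wrist",*b,.098,c)-onz("wrist",*a,.098,c); print(f,np.degrees(np.arctan2(d[1],d[0])))
# box corners in w2, z .058
q=[onz("wrist",*p,.058,c2) for p in((192,127),(313,117),(317,226),(211,236))]
print(np.round(q,4),np.mean(q,0))
E
```

```text
(array([0.6374639 , 0.19708944, 0.0970529 ]), [np.float64(4.433666335637555e-05), np.float64(4.433666335657247e-05)]) [0.6371757 0.1971959 0.098    ] [0.63717641 0.19700193 0.098     ]
w1 65.55800851372763
w2 65.49045517906114
[[0.6018 0.1321 0.058 ]
 [0.5705 0.2329 0.058 ]
 [0.6693 0.2647 0.058 ]
 [0.7021 0.1667 0.058 ]] [0.635922   0.19911264 0.058     ]
```

The knob axis comes out at (0.637, 0.197) with its top at 0.097, which agrees with the text. The pointer's azimuth is 65.5°. I'll go down and grip.

Emit:
play_rows:
  deltas:
    - [-2, -4, -25, 0, 0, 0, 85]
    - [0, 0, -30, 0, 0, 0, 85]
    - [0, 0, -30, 0, 0, 0, 85]
    - [0, 0, -15, 0, 0, 0, 85]
    - [0, 0, -7, 0, 0, 0, 85]
    - [0, 0, 0, 0, 0, 0, 85]

```text
clock: 3.62
position: [0.6377, 0.1963, 0.0647]
tool_rot: [0.004, 1.57, 0.223]
force: [-0.9, 0.3, 0.2]
grip_width: 0.085
```

Emit:
play_rows:
  deltas:
    - [0, 0, 0, 0, 0, 0, 40]
    - [0, 0, 0, 0, 0, 0, 35]
    - [0, 0, 0, 0, 0, 0, 35]
    - [0, 0, 0, 0, 0, 0, 35]
    - [0, 0, 0, 0, 0, 0, 35]
  grip_force: 70

```text
clock: 4.25
position: [0.6376, 0.1995, 0.066]
tool_rot: [1.019, 1.567, 1.24]
force: [-7.6, 10.5, 13.9]
grip_width: 0.0448
```

Emit:
play_rows:
  deltas:
    - [-1, 3, 2, 0, 0, 0, 50]
    - [0, 1, 1, 0, 0, 0, 50]
    - [0, 0, 0, 0, 0, 0, 35]
    - [0, 0, 0, 0, 0, 0, 35]
    - [0, 0, 0, 0, 0, 0, 35]

```text
clock: 4.88
position: [0.637, 0.1995, 0.0682]
tool_rot: [-0.864, 1.57, -0.646]
force: [-4.5, -3.5, 12.6]
grip_width: 0.0445
```

Emit:
play_rows:
  deltas:
    - [0, 0, 0, 0, 0, -6, 35]
    - [0, 0, 0, 0, 0, -10, 35]
    - [0, 0, 0, 0, 0, -10, 35]
    - [0, 0, 0, 0, 0, -10, 35]
    - [0, 0, 0, 0, 0, -10, 35]
    - [0, 0, 0, 0, 0, -10, 35]
    - [0, 0, 0, 0, 0, -10, 35]
    - [0, 0, 0, 0, 0, -10, 35]

```text
clock: 5.88
position: [0.6365, 0.1986, 0.0682]
tool_rot: [-0.819, 1.569, -1.933]
force: [-8.8, -6.3, 15.4]
grip_width: 0.0446
```

Emit:
play_rows:
  deltas:
    - [0, 0, 0, 0, 0, -8, 35]
    - [0, 0, 0, 0, 0, 0, 35]
    - [0, 0, 0, 0, 0, 0, 35]

```text
clock: 6.25
position: [0.6364, 0.1986, 0.0682]
tool_rot: [-0.8, 1.569, -2.049]
force: [-7.9, -6.8, 17.5]
grip_width: 0.0444
```

```bash
cat > st.py <<'E'
from h import *
from scipy.spatial.transform import Rotation as Ro
s=telemetry.observe(); R=Ro.from_euler("xyz",s["tool_rot"]).as_matrix()
print("t",s["clock"],"p",s["position"].round(4),"jaw az",np.degrees(np.arctan2(R[1,1],R[0,1])).round(2),"tilt",R[2,0].round(4),"q7",s["qpos"][6].round(3),"F",s["force"].round(1),"M",s["moment"].round(2),"w",s["grip_width"])
E
python3 st.py
```

```text
t 6.25 p [0.6364 0.1986 0.0682] jaw az 18.47 tilt -1.0 q7 0.2 F [-7.9 -6.8 17.5] M [-1.57  1.86 -0.07] w 0.04439882307578944
```

Emit:
play_rows:
  deltas:
    - [0, 0, 0, 0, 0, 0, 85]
    - [0, 0, 0, 0, 0, 0, 85]
    - [0, 0, 0, 0, 0, 0, 85]
    - [0, 0, 0, 0, 0, 0, 85]

```text
clock: 6.75
position: [0.6366, 0.2002, 0.0672]
tool_rot: [-1.597, 1.571, -2.845]
force: [-0.3, 0.2, -0.5]
grip_width: 0.0851
```

```bash
python3 st.py; python3 - <<'E'
from h import *
save("wrist","w3"); print(proj("wrist",(.6365,.199,.098)))
E
```

```text
t 6.75 p [0.6366 0.2002 0.0672] jaw az 18.54 tilt -1.0 q7 0.2 F [-0.3  0.2 -0.5] M [-0.02  0.04  0.02] w 0.08508370868505785
(np.float64(255.9073130932013), np.float64(275.8470689242776))
```

View pics/w3.png

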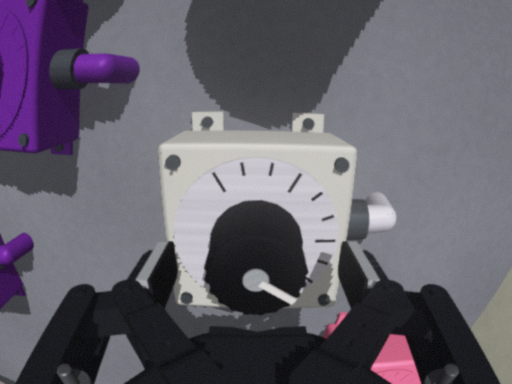

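```bash
python3 - <<'E'
from h import *
c=ldc("w3"); a=onz("wrist",256,280,.098,c); b=onz("wrist",293,301,.098,c); d=b-a; print(a,b,np.degrees(np.arctan2(d[1],d[0])))
E
```

```text
[0.63728547 0.19679708 0.098     ] [0.65829657 0.19009831 0.098     ] -17.68335035270003
```

Emit:
play_rows:
  deltas:
    - [0, -1, 0, 0, 0, 9, 85]
    - [0, 0, 0, 0, 0, 10.5, 85]
    - [0, 0, 0, 0, 0, 10.5, 85]
    - [0, 0, 0, 0, 0, 10.5, 85]
    - [0, 0, 0, 0, 0, 10.5, 85]
    - [0, 0, 0, 0, 0, 10.5, 85]
    - [0, 0, 0, 0, 0, 10.5, 85]
    - [0, 0, 0, 0, 0, 10, 85]

```text
clock: 7.8
position: [0.6366, 0.1991, 0.0673]
tool_rot: [-0.941, 1.571, -0.751]
force: [-0.3, 0.1, -0.6]
grip_width: 0.0846
```

Emit:
play_rows:
  deltas:
    - [0, 0, 0, 0, 0, 0, 85]
    - [0, 0, 0, 0, 0, 0, 40]
    - [0, 0, 0, 0, 0, 0, 35]
    - [0, 0, 0, 0, 0, 0, 35]
    - [0, 0, 0, 0, 0, 0, 35]
    - [0, 0, 0, 0, 0, 0, 35]

```text
clock: 8.55
position: [0.6366, 0.1994, 0.0676]
tool_rot: [0.085, 1.571, 0.268]
force: [-1.9, -0.5, 5.2]
grip_width: 0.0445
```

```bash
python3 st.py
```

```text
t 8.55 p [0.6366 0.1994 0.0676] jaw az 100.46 tilt -1.0 q7 1.322 F [-1.9 -0.5  5.2] M [ 0.03  0.53 -0.08] w 0.044472763294968194
```

The pointer went from 65.5° to -17.7°, so 83° is wound. Now the second stroke.

Emit:
play_rows:
  deltas:
    - [0, 0, 0, 0, 0, -6, 35]
    - [0, 0, 0, 0, 0, -10, 35]
    - [0, 0, 0, 0, 0, -10, 35]
    - [0, 0, 0, 0, 0, -10, 35]
    - [0, 0, 0, 0, 0, -10, 35]
    - [0, 0, 0, 0, 0, -10, 35]
    - [0, 0, 0, 0, 0, -10, 35]
    - [0, 0, 0, 0, 0, -10, 35]

```text
clock: 9.55
position: [0.6363, 0.1989, 0.0677]
tool_rot: [-1.063, 1.57, -2.212]
force: [-4.4, -2.8, 5.7]
grip_width: 0.0447
```

Emit:
play_rows:
  deltas:
    - [0, 0, 0, 0, 0, -8, 35]
    - [0, 0, 0, 0, 0, 0, 35]
    - [0, 0, 0, 0, 0, 0, 35]
    - [0, 0, 0, 0, 0, 0, 85]
    - [0, 0, 0, 0, 0, 0, 85]
    - [0, 0, 0, 0, 0, 0, 85]
    - [0, 0, 0, 0, 0, 0, 85]

```text
clock: 10.42
position: [0.6366, 0.1992, 0.0673]
tool_rot: [1.942, 1.571, 0.66]
force: [-0.3, -0.2, -0.3]
grip_width: 0.0851
```

```bash
python3 st.py; python3 -c "
from h import *
save('wrist','w4')"
```

```text
t 10.425 p [0.6366 0.1992 0.0673] jaw az 16.53 tilt -1.0 q7 0.173 F [-0.3 -0.2 -0.3] M [-0.05 -0.03  0.03] w 0.08509089085032612
```

Emit:
play_rows:
  deltas:
    - [0, 0, 0, 0, 0, 9, 85]
    - [0, 0, 0, 0, 0, 10.5, 85]
    - [0, 0, 0, 0, 0, 10.5, 85]
    - [0, 0, 0, 0, 0, 10.5, 85]
    - [0, 0, 0, 0, 0, 10.5, 85]
    - [0, 0, 0, 0, 0, 10.5, 85]
    - [0, 0, 0, 0, 0, 10.5, 85]
    - [0, 0, 0, 0, 0, 10, 85]

```text
clock: 11.48
position: [0.6366, 0.1991, 0.0673]
tool_rot: [-0.801, 1.571, -0.646]
force: [-0.0, -0.7, -0.3]
grip_width: 0.0849
```

Emit:
play_rows:
  deltas:
    - [0, 0, 0, 0, 0, 9, 85]
    - [0, 0, 0, 0, 0, 0, 85]
    - [0, 0, 0, 0, 0, 0, 40]
    - [0, 0, 0, 0, 0, 0, 35]
    - [0, 0, 0, 0, 0, 0, 35]
    - [0, 0, 0, 0, 0, 0, 35]
    - [0, 0, 0, 0, 0, 0, 35]

```text
clock: 12.35
position: [0.6365, 0.1995, 0.0676]
tool_rot: [0.468, 1.571, 0.773]
force: [-2.4, 0.1, 5.4]
grip_width: 0.0443
```

```bash
python3 st.py; python3 - <<'E'
from h import *
for f in("w3","w4"):
    im=cv2.imread(f"pics/{f}.png"); c=ldc(f)
    o=np.array([.637,.198,.098]); best=[]
    g=im.min(2).astype(float)
    for a in range(0,360,2):
        t=np.radians(a); v=[]
        for r in(.012,.014,.016,.018,.02):
            u=proj("wrist",o+r*np.array([np.cos(t),np.sin(t),0]),c); v.append(g[int(round(min(u[1],383))),int(round(u[0]))])
        best.append((np.mean(v),a))
    print(f,sorted(best)[::-1][:5])
E
```

```text
t 12.35 p [0.6365 0.1995 0.0676] jaw az 107.48 tilt -1.0 q7 1.418 F [-2.4  0.1  5.4] M [-0.01  0.51 -0.05] w 0.04428053846965445
w3 [(np.float64(213.2), 338), (np.float64(212.6), 336), (np.float64(210.0), 340), (np.float64(206.2), 342), (np.float64(196.6), 334)]
w4 [(np.float64(214.6), 258), (np.float64(214.0), 260), (np.float64(213.8), 262), (np.float64(207.0), 256), (np.float64(201.8), 264)]
```

About 164° is wound after two strokes. The third goes to the stop, slowly at the end.

Emit:
play_rows:
  deltas:
    - [0, 0, 0, 0, 0, -6, 35]
    - [0, 0, 0, 0, 0, -10, 35]
    - [0, 0, 0, 0, 0, -10, 35]
    - [0, 0, 0, 0, 0, -10, 35]
    - [0, 0, 0, 0, 0, -10, 35]
    - [0, 0, 0, 0, 0, -10, 35]
    - [0, 0, 0, 0, 0, -8, 35]
    - [0, 0, 0, 0, 0, -4, 35]

```text
clock: 13.35
position: [0.6375, 0.1976, 0.0677]
tool_rot: [-0.005, 1.568, -0.89]
force: [3.5, -8.8, 3.8]
grip_width: 0.0445
```

```bash
python3 st.py
```

```text
t 13.35 p [0.6375 0.1976 0.0677] jaw az 39.29 tilt -1.0 q7 0.483 F [ 3.5 -8.8  3.8] M [-1.99 -0.66  2.44] w 0.044462560131138536
```

Emit:
play_rows:
  deltas:
    - [0, 0, 0, 0, 0, -3, 35]
    - [0, 0, 0, 0, 0, -3, 35]
    - [0, 0, 0, 0, 0, -3, 35]
    - [0, 0, 0, 0, 0, -3, 35]
    - [0, 0, 0, 0, 0, 0, 35]

```text
clock: 13.98
position: [0.6366, 0.1984, 0.0676]
tool_rot: [-0.423, 1.569, -1.514]
force: [-0.8, -5.8, 5.4]
grip_width: 0.0441
```

```bash
python3 st.py
```

```text
t 13.975 p [0.6366 0.1984 0.0676] jaw az 27.49 tilt -1.0 q7 0.321 F [-0.8 -5.8  5.4] M [-1.18  0.41  1.1 ] w 0.04410506977727722
```

The moment about z rose to 2.4 N m, so the knob seems to have met its stop. I'll release and check the pointer.

Emit:
play_rows:
  deltas:
    - [0, 0, 0, 0, 0, 0, 85]
    - [0, 0, 0, 0, 0, 0, 85]
    - [0, 0, 0, 0, 0, 0, 85]
    - [0, 0, 0, 0, 0, 0, 85]
    - [0, 0, 25, 0, 0, 0, 85]
    - [0, 0, 40, 0, 0, 0, 85]
    - [0, 0, 40, 0, 0, 0, 85]
    - [0, 0, 0, 0, 0, 0, 85]

```text
clock: 14.98
position: [0.638, 0.1995, 0.1755]
tool_rot: [1.49, 1.566, 0.4]
force: [-0.3, -0.2, -0.2]
grip_width: 0.0847
```

```bash
python3 st.py; python3 - <<'E'
from h import *
save("wrist","w5"); im=cv2.imread("pics/w5.png")
u=proj("wrist",(.637,.1975,.098)); print(u); x,y=int(u[0])-65,int(u[1])-50
b=cv2.resize(im[y:y+100,x:x+130],(780,600),interpolation=cv2.INTER_CUBIC); cv2.imwrite("pics/w5c.png",b); print(x,y)
for f in("w4","w5"):
    im=cv2.imread(f"pics/{f}.png");c=ldc(f);o=np.array([.6372,.1972,.098]); best=[];g=im.min(2).astype(float)
    for a in range(0,360,1):
        t=np.radians(a); v=[]
        for r in(.012,.014,.016,.018,.02):
            u=proj("wrist",o+r*np.array([np.cos(t),np.sin(t),0]),c); v.append(g[int(round(min(u[1],383))),int(round(u[0]))])
        best.append((np.mean(v),a))
    print(f,[q[1] for q in sorted(best)[::-1][:6]])
E
```

```text
t 14.975 p [0.638  0.1995 0.1755] jaw az 27.52 tilt -1.0 q7 0.29 F [-0.3 -0.2 -0.2] M [-0.06 -0.01 -0.  ] w 0.084652538629731
(np.float64(256.10184453909676), np.float64(197.17935485111892))
191 147
w4 [260, 258, 259, 261, 257, 256]
w5 [257, 258, 256, 259, 255, 254]
```

View pics/w5c.png

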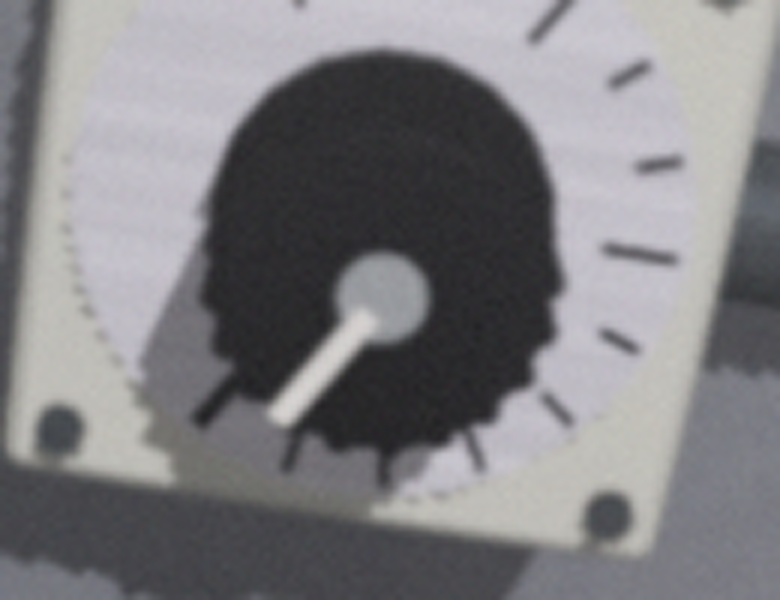

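```bash
python3 - <<'E'
from h import *
c=ldc("w5"); f=lambda x,y:(191+x/6,147+y/6)
o=np.array([.6372,.1972])
for n,p in dict(last=(215,400),n2=(292,450),n3=(384,465),n4=(475,452),n5=(558,410),n6=(620,342),n7=(640,253),n8=(660,165),n9=(628,75),n10=(550,20),n11=(298,0)).items():
    d=onz("wrist",*f(*p),.060,c)[:2]-o; print(n,np.degrees(np.arctan2(d[1],d[0])).round(1),np.linalg.norm(d).round(4))
d=onz("wrist",*f(280,415),.098,c)-onz("wrist",*f(382,298),.098,c); print(np.degrees(np.arctan2(d[1],d[0])))
im=cv2.imread("pics/w3.png"); c=ldc("w3")
for p in((218,182),(242,170),(272,169),(295,183),(317,197),(328,218),(325,240),(322,262)):
    d=onz("wrist",*p,.060,c)[:2]-o; print(p,np.degrees(np.arctan2(d[1],d[0])).round(1))
E
```

```text
last -103.0 0.041
n2 -82.7 0.0424
n3 -62.5 0.0424
n4 -42.6 0.0427
n5 -22.6 0.0429
n6 -2.7 0.0426
n7 17.7 0.0399
n8 37.3 0.0425
n9 57.7 0.0421
n10 77.6 0.0383
n11 138.6 0.0347
-101.89586211265367
(218, 182) 138.9
(242, 170) 118.8
(272, 169) 97.5
(295, 183) 77.6
(317, 197) 57.1
(328, 218) 37.3
(325, 240) 18.0
(322, 262) -2.9
```

The dial ticks run from 139° to -103° (242°, matching 4.2 rad) and the pointer stands on the last one at -102°. The timer started part wound and is now at its stop. On to the handle.

Emit:
play_rows:
  deltas:
    - [-5, -20, 25, 0, 0, -8, 85]
    - [-9, -42, 25, 0, 0, -10, 85]
    - [-9, -42, 15, 0, 0, -10, 85]
    - [-9, -42, 0, 0, 0, -10, 85]
    - [-9, -42, 0, 0, 0, -10, 85]
    - [-9, -42, 0, 0, 0, -10, 85]
    - [-9, -42, 0, 0, 0, -10, 85]
    - [-9, -42, 0, 0, 0, -10, 85]

```text
clock: 16.02
position: [0.5678, -0.116, 0.2364]
tool_rot: [-0.566, 1.57, -3.023]
force: [-0.1, 0.6, -0.3]
grip_width: 0.085
```

Emit:
play_rows:
  deltas:
    - [-9, -42, 0, 0, 0, -10, 85]
    - [-9, -42, 0, 0, 0, -10, 85]
    - [-5, -20, 0, 0, 0, -3, 85]
    - [0, 0, 0, 0, 0, 0, 85]
    - [0, 0, 0, 0, 0, 0, 85]

```text
clock: 16.65
position: [0.546, -0.2175, 0.2368]
tool_rot: [-1.253, 1.57, 2.18]
force: [0.0, 1.2, -0.4]
grip_width: 0.0852
```

```bash
python3 st.py; python3 - <<'E'
from h import *
save("wrist","w6")
print("detector top", [onz("scene",*p,.18).round(3) for p in((73,140),(147,147))])
for p in((.545,-.2326,.156),(.546,-.2336,.092)): print(proj("wrist",p))
E
```

```text
t 16.65 p [ 0.546  -0.2175  0.2368] jaw az -73.3 tilt -1.0 q7 -0.538 F [ 0.   1.2 -0.4] M [ 0.03 -0.   -0.  ] w 0.08515638524893274
detector top [array([ 0.612, -0.566,  0.18 ]), array([ 0.56 , -0.337,  0.18 ])]
(np.float64(272.1033206849653), np.float64(202.05912412949263))
(np.float64(270.41255035293335), np.float64(178.76396076223625))
```

View pics/w6.png

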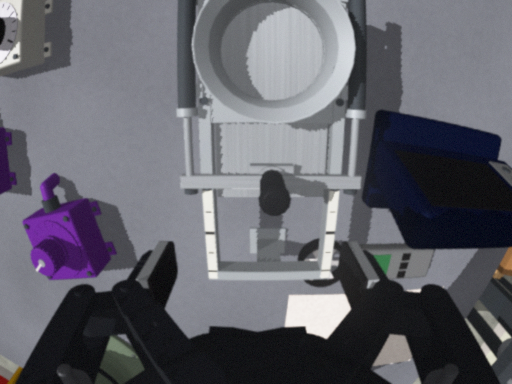

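The handle top is at about (274,200) with its foot at (270,178). The bell is above it and the rails run down to the end bar at row 272. The detector stays clear on the right.

```bash
python3 - <<'E'
from h import *
c=ldc("w6"); Z=lambda p,z:onz("wrist",*p,z,c)
print("top",Z((274,201),.156).round(4), "foot?",Z((270,180),.1).round(4))
for a,b in(((207,192),(212,278)),((331,192),(328,278)),):
    A,B=Z(a,.092),Z(b,.092); d=A-B; print(A.round(4),B.round(4),np.degrees(np.arctan2(d[1],d[0])))
A,B=Z((181,182),.1),Z((361,182),.1); d=A-B; print("yoke",A,B,np.linalg.norm(d),np.degrees(np.arctan2(d[1],d[0]))-90)
im=cv2.imread("pics/w6.png"); g=im.max(2); m=(g<70).astype(np.uint8)*255; M=np.zeros_like(m); cv2.rectangle(M,(250,160),(298,222),255,-1); m&=M
k=max(cv2.findContours(m,0,2)[0],key=cv2.contourArea); print(cv2.boundingRect(k),cv2.minAreaRect(k))
# bell lip outer ellipse
print("lip L/R/bottom",Z((194,50),.127).round(4),Z((355,50),.127).round(4),Z((276,122),.127).round(4))
E
```

```text
top [ 0.5463 -0.2339  0.156 ] foot? [ 0.5468 -0.2327  0.1   ]
[ 0.5136 -0.1754  0.092 ] [ 0.4102 -0.2049  0.092 ] 15.909405966269837
[ 0.5507 -0.2987  0.092 ] [ 0.4486 -0.3375  0.092 ] 20.764202440578284
yoke [ 0.5192018 -0.1478584  0.1      ] [ 0.57205448 -0.32291387  0.1       ] 0.18286012136810795 16.80009421795144
(259, 171, 31, 45) ((274.0, 193.0), (44.0, 30.0), 90.0)
lip L/R/bottom [ 0.6452 -0.1345  0.127 ] [ 0.6871 -0.2649  0.127 ] [ 0.6047 -0.2188  0.127 ]
```

Emit:
play_rows:
  deltas:
    - [0, -10, -15, 0, 0, 0, 85]
    - [0, -6, -15, 0, 0, 0, 85]
    - [0, 0, 0, 0, 0, 0, 85]
    - [0, 0, 0, 0, 0, 0, 85]

```text
clock: 17.2
position: [0.5456, -0.2349, 0.2073]
tool_rot: [-0.049, 1.571, -2.903]
force: [-0.1, -0.7, -0.8]
grip_width: 0.085
```

```bash
python3 st.py; python3 - <<'E'
from h import *
save("wrist","w7"); c=ldc("w7"); im=cv2.imread("pics/w7.png"); u=proj("wrist",(.545,-.233,.13)); print(u)
for f,u in(("w6",(273,190)),("w7",u)):
    im=cv2.imread(f"pics/{f}.png");c=ldc(f)
    g=im.max(2); m=(g<70).astype(np.uint8)*255; M=np.zeros_like(m); cv2.rectangle(M,(int(u[0])-30,int(u[1])-35),(int(u[0])+30,int(u[1])+45),255,-1); m&=M
    k=max(cv2.findContours(m,0,2)[0],key=cv2.contourArea); x,y,w,h=cv2.boundingRect(k)
    b=k[:,0]; low=b[b[:,1]>y+h-14]; cc,r=cv2.minEnclosingCircle(low.reshape(-1,1,2)); print(f,(x,y,w,h),cc,r, "foot",x+w/2,y+3)
    t=(cc[0],y+h-r) if 0 else (x+w/2,y+h-w/2); print(t,onz("wrist",*t,.156,c).round(4))
    globals()[f]=ray("wrist",*t,c)
print(tri([w6,w7]))
E
```

```text
t 17.2 p [ 0.5456 -0.2349  0.2073] jaw az -73.48 tilt -1.0 q7 -0.491 F [-0.1 -0.7 -0.8] M [-0.01 -0.03 -0.03] w 0.08496837984818958
(np.float64(251.79070084159372), np.float64(197.47414853475078))
w6 (259, 171, 31, 45) (274.5, 204.5) 14.57748031616211 foot 274.5 174
(274.5, 200.5) [ 0.5468 -0.2341  0.156 ]
w7 (237, 173, 35, 52) (253.5, 213.5) 16.568140029907227 foot 254.5 176
(254.5, 207.5) [ 0.5475 -0.2348  0.156 ]
(array([ 0.54269822, -0.23609267,  0.14389024]), [np.float64(8.376452737739896e-05), np.float64(8.376452737750537e-05)])
```

Emit:
play_rows:
  deltas:
    - [1, 1, -25, 0, 0, 0, 85]
    - [0, 0, -30, 0, 0, 0, 85]
    - [0, 0, -25, 0, 0, 0, 85]
    - [0, 0, -15, 0, 0, 0, 85]
    - [0, 0, 0, 0, 0, 0, 85]
    - [0, 0, 0, 0, 0, 0, 30]

```text
clock: 18.0
position: [0.547, -0.2341, 0.1132]
tool_rot: [2.484, 1.57, -0.369]
force: [-0.6, -0.5, 1.1]
grip_width: 0.0693
```

Emit:
play_rows:
  deltas:
    - [0, 0, 0, 0, 0, 0, 10]
    - [0, 0, 0, 0, 0, 0, 10]
    - [0, 0, 0, 0, 0, 0, 10]
    - [0, 0, 0, 0, 0, 0, 10]
    - [0, 0, 0, 0, 0, 0, 10]
    - [0, 0, 0, 0, 0, 0, 10]
  grip_force: 70

```text
clock: 18.75
position: [0.5464, -0.2323, 0.113]
tool_rot: [-1.716, 1.568, 1.714]
force: [-6.7, 12.6, 19.3]
grip_width: 0.0227
```

```bash
python3 st.py
```

```text
t 18.75 p [ 0.5464 -0.2323  0.113 ] jaw az -73.42 tilt -1.0 q7 -0.412 F [-6.7 12.6 19.3] M [ 2.46  1.57 -0.03] w 0.02270974217639207
```

Gripped at 22.7 mm. I'll ease off the side force, then pull along the inlet's -x.

Emit:
play_rows:
  deltas:
    - [-1, 2, 1, 0, 0, 0, 10]
    - [0, 0, 1, 0, 0, 0, 10]
    - [-4, -1, 0, 0, 0, 0, 10]
    - [-7, -2, 0, 0, 0, 0, 10]
    - [-7, -2, 0, 0, 0, 0, 10]
    - [-7, -2, 0, 0, 0, 0, 10]
    - [-7, -2, 0, 0, 0, 0, 10]
    - [0, 0, 0, 0, 0, 0, 10]

```text
clock: 19.75
position: [0.5137, -0.2415, 0.1135]
tool_rot: [1.485, 1.569, -1.369]
force: [12.0, -8.0, -28.7]
grip_width: 0.0224
```

```bash
python3 st.py
```

```text
t 19.75 p [ 0.5137 -0.2415  0.1135] jaw az -73.49 tilt -1.0 q7 -0.368 F [ 12.   -8.  -28.7] M [-1.84 -2.31  0.03] w 0.022436299156081287
```

Emit:
play_rows:
  deltas:
    - [0, -1, -1, 0, 0, 0, 10]
    - [-5, -1, 0, 0, 0, 0, 10]
    - [-5, -2, 0, 0, 0, 0, 10]
    - [-4, -1, 0, 0, 0, 0, 10]
    - [0, 0, 0, 0, 0, 0, 10]
    - [0, 0, 0, 0, 0, 0, 10]

```text
clock: 20.5
position: [0.5009, -0.2455, 0.1133]
tool_rot: [2.637, 1.569, -0.216]
force: [9.9, 0.7, -9.0]
grip_width: 0.0224
```

```bash
python3 st.py; python3 - <<'E'
from h import *
s=telemetry.observe()
d=np.array([.9583,.2857]); print("pull",-(s["position"][:2]-np.array([.5464,-.2323]))@d)
a=save("wrist","w8"); b=save("side","s8"); 
im=cv2.imread("pics/side0.png"); 
o=np.hstack([cv2.resize(cv2.imread("pics/w8.png"),(400,300)),cv2.resize(cv2.imread("pics/s8.png")[180:280,230:363],(400,300),interpolation=cv2.INTER_CUBIC)])
w=cv2.imread("pics/w8.png"); c=ldc("w8")
cv2.imwrite("pics/c8.png",np.vstack([o,np.hstack([cv2.resize(w[100:250,156:356],(400,300),interpolation=cv2.INTER_CUBIC),cv2.resize(cv2.imread("pics/s8.png")[220:270,260:327],(400,300),interpolation=cv2.INTER_CUBIC)])]))
E
```

```text
t 20.5 p [ 0.5009 -0.2455  0.1133] jaw az -73.42 tilt -1.0 q7 -0.345 F [ 9.9  0.7 -9. ] M [-0.01 -2.05  0.01] w 0.022428241117785845
pull 0.04738426945087842
```

View pics/c8.png

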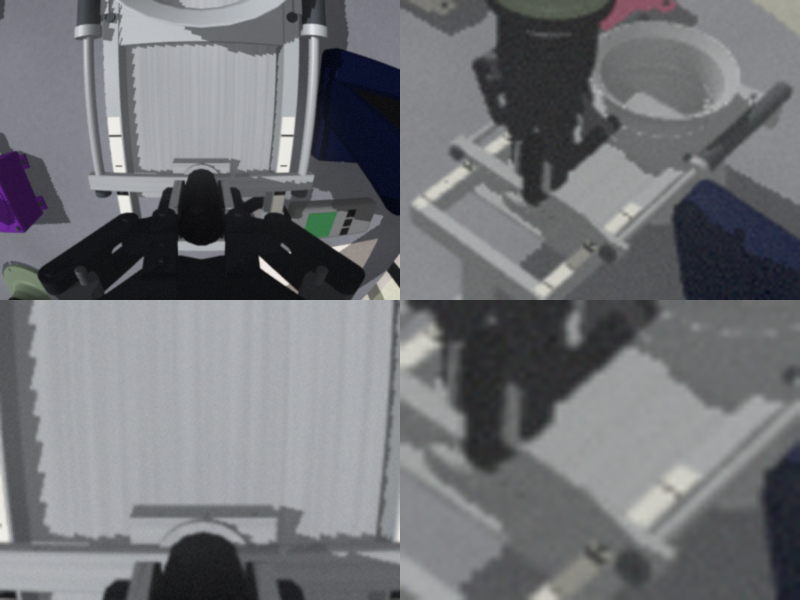

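In the side view the blade edge cuts the bore roughly in half. By arm travel the pull is 47.4 mm, so I'll add a little and then measure it independently.

Emit:
play_rows:
  deltas:
    - [-2.5, -0.7, -0.5, 0, 0, 0, 10]
    - [0, 0, 0, 0, 0, 0, 10]
    - [0, 0, 0, 0, 0, 0, 10]

```text
clock: 20.98
position: [0.4988, -0.2462, 0.1132]
tool_rot: [2.735, 1.568, -0.117]
force: [10.3, 1.7, -0.3]
grip_width: 0.0226
```

```bash
python3 st.py; python3 - <<'E'
from h import *
s=telemetry.observe(); d=np.array([.9583,.2857]); print("pull",-(s["position"][:2]-np.array([.5464,-.2323]))@d)
save("wrist","w9"); save("scene","sc9"); save("side","s9")
# yoke edges along lines parallel to inlet x at lateral offsets +-86 mm (outside the rails), z=.1
n=np.array([-d[1],d[0]]); o=np.array([.5464,-.2333])
for f,ex in(("w6",0),("w9",-.05)):
    g=cv2.cvtColor(cv2.imread(f"pics/{f}.png"),cv2.COLOR_BGR2GRAY).astype(np.float32); c=ldc(f)
    for lat in(.040,.045,.05,-.04,-.045,-.05):
        xs=np.arange(-.02,.025,.0005)+ex
        uv=np.array([proj("wrist",[*(o+x*d+lat*n),.1],c) for x in xs],np.float32)
        v=cv2.remap(g,uv[:,0].reshape(-1,1),uv[:,1].reshape(-1,1),cv2.INTER_LINEAR).ravel()
        gr=np.convolve(v,[1,1,1,0,-1,-1,-1],"same")[4:-4]; i=np.argsort(-abs(gr))[:1]
        up=np.argmax(gr)+4; dn=np.argmin(gr)+4
        print(f,lat,"rise %.4f fall %.4f"%(xs[up],xs[dn]))
a=cv2.imread("pics/sc9.png")[135:225,140:220]; b=cv2.imread("pics/s9.png")[180:280,230:363]; w=cv2.imread("pics/w9.png")
cv2.imwrite("pics/c9.png",np.vstack([np.hstack([cv2.resize(a,(400,450),interpolation=cv2.INTER_CUBIC)[:300],cv2.resize(b,(400,300),interpolation=cv2.INTER_CUBIC)]),np.hstack([cv2.resize(w[140:290,100:300],(400,300)),cv2.resize(w[140:290,260:460],(400,300))])]))
E
```

```text
t 20.975 p [ 0.4988 -0.2462  0.1132] jaw az -73.41 tilt -1.0 q7 -0.341 F [10.3  1.7 -0.3] M [ 0.4  -1.88  0.  ] w 0.02255632904401382
pull 0.04961037646555552
w6 0.04 rise 0.0080 fall 0.0050
w6 0.045 rise 0.0080 fall 0.0050
w6 0.05 rise -0.0080 fall 0.0055
w6 -0.04 rise 0.0000 fall 0.0050
w6 -0.045 rise 0.0010 fall 0.0050
w6 -0.05 rise 0.0080 fall 0.0050
w9 0.04 rise -0.0385 fall -0.0440
w9 0.045 rise -0.0590 fall -0.0440
w9 0.05 rise -0.0575 fall -0.0440
w9 -0.04 rise -0.0390 fall -0.0430
w9 -0.045 rise -0.0460 fall -0.0435
w9 -0.05 rise -0.0470 fall -0.0440
```

View pics/c9.png

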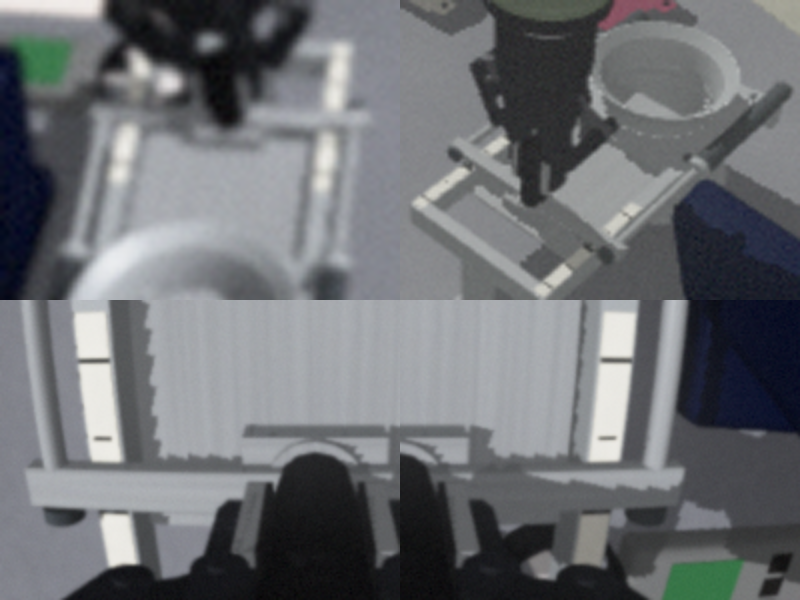

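```bash
python3 - <<'E'
from h import *
c=ldc("w9"); d=np.array([.9583,.2857]); o=np.array([.5464,-.2333])
g=lambda p,z:((onz("wrist",*p,z,c)[:2]-o)@d).round(4)
for n,A,S,E in(("L",(147.5,169.8),(151.2,209),(151,221.5)),("R",(368.5,169.5),(363.5,209),(362,221.5))):
    a,s,e=g(A,.092),g(S,.092),g(E,.1); print(n,"shut mark",a,"quarter",s,"edge",e,"a-s",a-s,"=> edge from bore", .14+(a-e),"or",.165+(s-e))
E
```

```text
L shut mark -0.0117 quarter -0.0369 edge -0.0417 a-s 0.0252 => edge from bore 0.17 or 0.1698
R shut mark -0.0115 quarter -0.0369 edge -0.0417 a-s 0.025400000000000002 => edge from bore 0.17020000000000002 or 0.1698
```

Three checks on the pull:
- Arm travel: 49.6 mm.
- Yoke edge shift in the wrist camera: 48.9 mm.
- Rail marks: consistent to about 2 mm.

I'll trim by half a millimetre, settle and hand in.

Emit:
play_rows:
  deltas:
    - [-0.7, -0.2, 0, 0, 0, 0, 10]
    - [0, 0, 0, 0, 0, 0, 10]
    - [0, 0, 0, 0, 0, 0, 10]
    - [0, 0, 0, 0, 0, 0, 10]

```text
clock: 21.62
position: [0.4982, -0.2464, 0.1132]
tool_rot: [2.734, 1.568, -0.118]
force: [9.8, 2.5, -3.0]
grip_width: 0.0222
```

```bash
python3 st.py; python3 - <<'E'
from h import *
s=telemetry.observe(); d=np.array([.9583,.2857]); print("pull",-(s["position"][:2]-np.array([.5464,-.2323]))@d)
print(workorder.job_done())
E
```

```text
t 21.625 p [ 0.4982 -0.2464  0.1132] jaw az -73.4 tilt -1.0 q7 -0.34 F [ 9.8  2.5 -3. ] M [ 0.38 -2.14  0.01] w 0.022206572923061312
pull 0.05017301482613566
the job is handed in; nothing more can be done
None
```

I wound the timer to its stop in three gripped part turns with the gate still shut. I then pulled the gate out to half open and handed the job in at 21.6 s, still holding the handle.

- **Timer:** The pointer ended on the last dial tick, at -102° against -103° for the tick. The knob had started part wound, so the stop was probably reached around the end of the second turn. On the third turn the moment rose to about 2.4 N m and the fingers slipped on the knob, which moved by only about 3°.
- **Gate:** The last arm reading gave a pull of 50.2 mm with about 10 N of spring force, which fits half open. Before the last 0.6 mm trim, the wrist camera showed the yoke had moved 48.9 mm and the arm read 49.6 mm. Positions read off the rail marks came out 3 to 5 mm short of half open. I put that down to which yoke edge I picked and to calibration, and went by the other two readings. I never saw the index point against the half mark, because the yoke and gripper hid it.
- **Grip and forces:** The fingers were closed on the handle at 22 mm with a 70 N grip. No wrist force I read between moves went above about 32 N.
- **Other things on the bench:** I steered clear of them and noticed none moved, but I made no final check of their positions.

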